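Making up two kits for the high-voltage bench

TASK

Make up the two kits for the next high-voltage experiments from the stock on the mat. Impulse kit, blue tray: the brass sphere electrode on the felt, and the blue capacitor and the green resistor in the two bare compartments, one in each, either way round. Corona kit, yellow tray: the pointed brass electrode on the felt and the white insulator in the bare compartment; everything stands upright on the compartment floor, and the flat plane electrode and the brown insulator stay standing where they are in the stock.

Things in the scene. Friction and masses are not known exactly. Their poses are not given: they have to be found in the camera images.
- sphere_electrode: Spark-gap electrode, 58 mm high: a brass ball of 32 mm diameter (centre 42 mm up) on a 13 mm brass stem and a white nylon foot of 36 mm diameter, 9 mm thick. About 190 g. Round, loose, upright on the mat. Origin: centre of its underside, z up; yaw means nothing.
- point_electrode: Corona electrode, 62 mm high: a plain brass cylinder of 22 mm diameter from 9 to 45 mm up, ending in a sharp cone, on a black plastic foot of 36 mm diameter, 9 mm thick. About 150 g. Round, loose, upright on the mat. Origin: centre of its underside, z up; yaw means nothing.
- capacitor: Doorknob capacitor, 47 mm high: a blue cylinder of 40 mm diameter from 3 to 37 mm up on a 32 mm metal end plate, with a small brass stud on top. About 130 g. Round, loose, upright on the mat. Origin: centre of its underside, z up; yaw means nothing.
- resistor: High-voltage resistor, 62 mm high: a dark green cylinder of 30 mm diameter from 6 to 52 mm up, on a 28 mm metal end cap, with a metal terminal of 16 mm diameter on top. About 110 g. Round, loose, upright on the mat. Origin: centre of its underside, z up; yaw means nothing.
- white_insulator: White porcelain standoff insulator, 53 mm high, 36 mm diameter over the ribs (three ribs, 14 to 39 mm up) and the 8 mm thick foot, 30 mm top from 44 to 50 mm with a small brass insert. About 120 g. Round, loose, upright on the mat. Origin: centre of its underside, z up; yaw means nothing.
- brown_insulator: Brown standoff insulator of the same form and size as the white one; not part of either kit. Round, loose, upright on the mat. Origin: centre of its underside, z up; yaw means nothing.
- plane_electrode: Plane electrode, 42 mm high: a flat brass disc of 48 mm diameter, 11 mm thick, on a 13 mm brass stem and a white nylon foot of 36 mm diameter; not part of either kit. Round, loose, upright on the mat. Origin: centre of its underside, z up; yaw means nothing. With a copper tape roll (50 mm wide, 22 high) and a black-lidded jar, nine pieces stand in loose rows along world y: at least 45 mm free between neighbours in a row, 30 mm between rows.
- blue_tray: Blue kit tray, 194 by 68 mm, three compartments in a row whose centres lie at x = -63 (felt), 0 and +63 mm (bare), y = 0 in its frame. Each is 60 by 60 mm inside; outer walls 4 mm, rim 16 mm up; dividers 3 mm, 14 mm high. Floor 4 mm up, black felt pad in the -x end one (top 6 mm up). Fixed to the bench. Origin: centre of its underside, x along its length.
- yellow_tray: Yellow kit tray, 131 by 68 mm, two compartments whose centres lie at x = -31.5 (felt) and +31.5 mm (bare), y = 0 in its frame. Each is 60 by 60 mm inside; outer walls 4 mm, rim 16 mm up; dividers 3 mm, 14 mm high. Floor 4 mm up, black felt pad in the -x end one (top 6 mm up). Fixed to the bench. Origin: centre of its underside, x along its length.
Things that resemble listed ones, but are neither listed nor needed, are in the scene too. Leave any pink or red look-alike of the sphere_electrode alone.

How it is judged:
At the end, for the whole second after the job is handed in: Each of the five parts in its compartment (capacitor and resistor one in each bare blue one): within 16 mm of its centre along both tray axes, underside 1 to 11 mm over the tray's, upright within 0.15 rad, at rest, released. Plane electrode and brown insulator upright, moved under 20 mm (x of sphere_electrode in the frame of blue_tray between -0.079 and -0.047 m and y of sphere_electrode in the frame of blue_tray between -0.016 and 0.016 m and z of sphere_electrode in the frame of blue_tray between 0.001 and 0.011 m and (((x of capacitor in the frame of blue_tray between -0.016 and 0.016 m and y of capacitor in the frame of blue_tray between -0.016 and 0.016 m and z of capacitor in the frame of blue_tray between 0.001 and 0.011 m) and (x of resistor in the frame of blue_tray between 0.047 and 0.079 m and y of resistor in the frame of blue_tray between -0.016 and 0.016 m and z of resistor in the frame of blue_tray between 0.001 and 0.011 m)) or ((x of capacitor in the frame of blue_tray between 0.047 and 0.079 m and y of capacitor in the frame of blue_tray between -0.016 and 0.016 m and z of capacitor in the frame of blue_tray between 0.001 and 0.011 m) and (x of resistor in the frame of blue_tray between -0.016 and 0.016 m and y of resistor in the frame of blue_tray between -0.016 and 0.016 m and z of resistor in the frame of blue_tray between 0.001 and 0.011 m))) and x of point_electrode in the frame of yellow_tray between -0.0475 and -0.0155 m and y of point_electrode in the frame of yellow_tray between -0.016 and 0.016 m and z of point_electrode in the frame of yellow_tray between 0.001 and 0.011 m and x of white_insulator in the frame of yellow_tray between 0.0155 and 0.0475 m and y of white_insulator in the frame of yellow_tray between -0.016 and 0.016 m and z of white_insulator in the frame of yellow_tray between 0.001 and 0.011 m and angle between each of sphere_electrode, capacitor, resistor, point_electrode, white_insulator, plane_electrode, brown_insulator's own z axis and vertical below 0.15 rad and linear speed of each of sphere_electrode, capacitor, resistor, point_electrode, white_insulator below 0.02 m/s and contact force between each of sphere_electrode, capacitor, resistor, point_electrode, white_insulator and the fingers below 0.05 N and distance of each of plane_electrode, brown_insulator from where it was at the start of the episode below 0.02 m); the robot touches nothing.
It fails at once if the plane electrode is knocked over or shifted by more than 30 mm (distance of plane_electrode from where it was at the start of the episode above 0.03 m or angle between plane_electrode's own z axis and vertical above 0.6 rad).
It fails at once if the brown insulator is knocked over or shifted by more than 30 mm (distance of brown_insulator from where it was at the start of the episode above 0.03 m or angle between brown_insulator's own z axis and vertical above 0.6 rad).
It also fails if it takes over 136 s, if anything falls off the work surface, if the arm or the gripper's body presses on something with over 40 N, if the wrist force passes 120 N, or if a joint passes its speed limit or range.

ROBOT

A 7-joint arm with a two-finger parallel gripper is mounted at the origin on the work surface. World frame = base frame: x ahead of the robot, y to its left, z up, the work surface at z = 0. Lengths are in m, angles in rad, forces in N, time in s.
With the tool pointing down it reaches from about 0.35 to 0.9 m from the base axis. Payload 8.1 kg.
Tool frame: the origin (TCP) lies midway between the tips of the shut fingers; the grasp point (between the pads) lies 19 mm behind it; z points along the fingers, y is the line along which they close (so a half turn about z gives the same grasp; the last joint's range is limited). The gripper opens to 92 mm and grips with 3 to 60 N. Pads are 19 mm wide; open, the fingers measure 130 mm over their backs; the gripper's body (75 mm by 190 mm) begins 47 mm behind the grasp point.
Start: joints at [-1.448, 0.434, 0.025, 1.573, -0.012, 1.134, -0.075], TCP at [0.14, 0.609, 0.227] pointing down, gripper open.
Joint ranges: [-2.62, 2.62], [-0.44, 2.09], [-1.27, 1.32], [0.08, 2.57], [-1.32, 4.46], [0.12, 2], [-2.74, 2.74]. Speed limits (rad/s): [2.22, 2.22, 3.01, 3.01, 3.14, 3.14, 3.14].

INTERFACE

Orientations are given as a rotation vector (axis times angle).
In Python, from cell import arm gives the robot as it stands.
- The arm moves only by the tool move_arm, never from a script. Its argument "motion" is a list of rows, each an object of numbers: "tx", "ty", "tz": the shift along the tool's x, y, z normalised to -1 to 1, where 1 is 1000 mm; "twist": the turn about the tool's z normalised to -1 to 1, where 1 is pi/2 rad. In form: [{"tx": .., "ty": .., "tz": .., "twist": ..}, ...]. A call has 1 to 12 rows; each row shifts and turns the commanded pose from where the row before left it, along the tool's axes as they then stand; what a row does not reach is not made up. A row lasts 1/10 s, in which the tool goes at most 50 mm and 8.59 degrees, less where a joint would pass 70% of its speed; a pose out of reach is approached as far as the arm can. A call with a number of a shift or a turn outside -1 to 1 is refused whole. A call with a gripper value outside its range is refused whole. "gripper" is the gripper's target within -1 to 1 (shut at 1, half-way at 0, fully open at -1), set as the call begins (left out, the last holds). The fingers move at their own pace and stop on an object; "squeeze" is the grip in N (left out, the last holds). Time passes only in rows, so rows that do not move let the fingers close. It gives the time, the measured TCP pose, the force, the opening and the grip force at its end, in the units of the state.
- arm.observe(): the state, without advancing time (a new reading comes with each control period).
- arm.get_image(name): name is "scene" or "side" or "wrist"; returns the picture (480x640x3 uint8, red, green, blue); there is no depth.
- arm.calibration(name): a dict with "K" (3x3 intrinsics, pixels), "T" (4x4, takes a point from camera to world coordinates). Camera axes: x right, y down, z forward; pixel columns grow to the right and rows downward; lengths in m; the calibration is good to about 2 mm. A picture is of the moment at which its call begins: read the wrist's pose just before it. calibration takes no time and is no camera call; for the wrist camera it gives the pose at the moment of the call.
- arm.sign_off(): hands the job in; it is judged then, once.
Trained networks look in the newest picture that a camera, given by its name, has taken for a name from the list of things; names that differ only in an ending like _2 or _b are one class to them, and where a whole thing is asked for, a point or a joint stands for the part that bears it (a point fixed in the world has none). Each returns a list of dicts, best first, with "conf" (0 to 1); they miss things now and then, are a little off and sometimes report something else, mostly with a low value. They report only what shows in the picture. A call takes as long as a camera call. They do not tell look-alikes from the thing itself.
- arm.look_for(camera, query): "point" ([column, row] as shares, 0 to 1, of the picture: columns of its width, rows of its height, amid what is visible of it).
- arm.regions_of(camera, query): "region" (480x640 bool, what is visible of it) and "point" ([column, row] as shares, 0 to 1, of the picture: columns of its width, rows of its height, amid what is visible of it).
- arm.place_of(camera, query): "point" ([column, row] as shares, 0 to 1, of the picture: columns of its width, rows of its height: a listed point, or the origin of a listed thing).
The state is a dict: "clock": time; "joints": joint angles; "dq": joint speeds; "joint_efforts": joint torques, N m; "position": TCP position; "ee_rot": TCP orientation; "force": force on the tool from outside, world axes, zero at the start; "ft_torque": the same for the moment, N m; "width": opening from 0.0 (shut) to 1.0 (fully open); "gripper_force": force on a finger pad.
Only numpy, scipy, OpenCV 4.12 (cv2) and the standard library are available. Lean on these libraries where they do the work, as an engineer would, in place of code of your own. Each camera call takes 0.05 s, during which the arm holds its last target. There are 200 camera calls.

## Working session

There is one attempt and no reset: what is moved stays moved. The work goes in short steps, Python scripts to look and compute and a tool call to move; the robot and the scene stay as the last step left them, time stands still between calls to the robot, and variables do not carry over. Pictures are saved under pics/ and viewed, at most 14 in all, crops included, and the job is handed in when it is done.

Besides the shell and the picture viewer there is one more tool, called after "Request:" by a JSON object that holds its "fn" and its "kwargs". move_arm: Moves the arm, as the interface text tells. Scaled input: -1 to 1 covers 1000 mm each way for a shift and pi/2 rad each way for a turn. Its arguments: {"type":"object","properties":{"motion":{"type":"array","items":{"type":"object","properties":{"tx":{"type":"number"},"ty":{"type":"number"},"tz":{"type":"number"},"twist":{"type":"number"}}}},"gripper":{"type":"number"},"squeeze":{"type":"number"}},"required":["motion"]}

```bash
mkdir -p pics; ls
python3 - <<'E'
from cell import arm
import cv2,numpy as np
print(arm.observe())
for n in("scene","side","wrist"):
    im=arm.get_image(n); cv2.imwrite(f"pics/{n}0.png",im[:,:,::-1]); c=arm.calibration(n); print(n,np.round(c["K"],1).tolist(),np.round(c["T"],3).tolist())
E
```

```text
pics
{'clock': 0.0, 'joints': array([-1.44760987,  0.43521733,  0.02499166,  1.57406276, -0.01158896,
        1.13395533, -0.07510487]), 'dq': array([ 0.00071092,  0.0007317 ,  0.00148148,  0.00015233, -0.00039196,
       -0.00083554,  0.00236844]), 'joint_efforts': array([ 2.74239092e-04, -6.67856169e+01,  9.85035449e-01, -3.14446843e+01,
       -6.04438107e-02,  4.32651769e-02,  1.92344050e-04]), 'position': array([0.13988126, 0.60865605, 0.22596196]), 'ee_rot': array([-3.54045106e-01, -3.12156402e+00,  2.35287063e-03]), 'force': array([0.61632866, 1.04603288, 0.07678624]), 'ft_torque': array([ 0.03200724,  0.03618911, -0.03304148]), 'gripper_force': 0.0, 'width': 1.0009830964780473}
scene [[540.3, 0.0, 313.5], [0.0, 540.3, 235.2], [0.0, 0.0, 1.0]] [[-0.319, 0.789, -0.525, 1.07], [0.948, 0.262, -0.182, 0.17], [-0.007, -0.555, -0.832, 0.845], [0.0, 0.0, 0.0, 1.0]]
side [[536.8, 0.0, 314.7], [0.0, 536.8, 236.2], [0.0, 0.0, 1.0]] [[0.832, -0.371, 0.413, 0.089], [-0.555, -0.557, 0.617, -0.699], [0.001, -0.743, -0.67, 0.794], [0.0, 0.0, 0.0, 1.0]]
wrist [[358.8, 0.0, 314.7], [0.0, 358.8, 237.8], [0.0, 0.0, 1.0]] [[0.225, 0.945, 0.238, 0.076], [0.974, -0.218, -0.057, 0.624], [-0.002, 0.244, -0.97, 0.383], [0.0, 0.0, 0.0, 1.0]]
```

View pics/scene0.png

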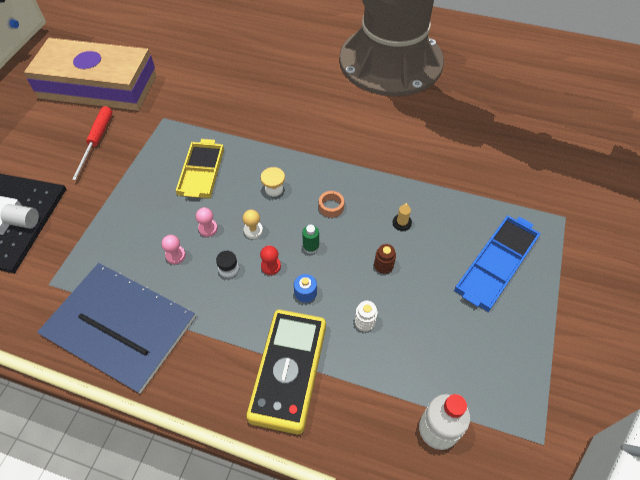

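View pics/side0.png

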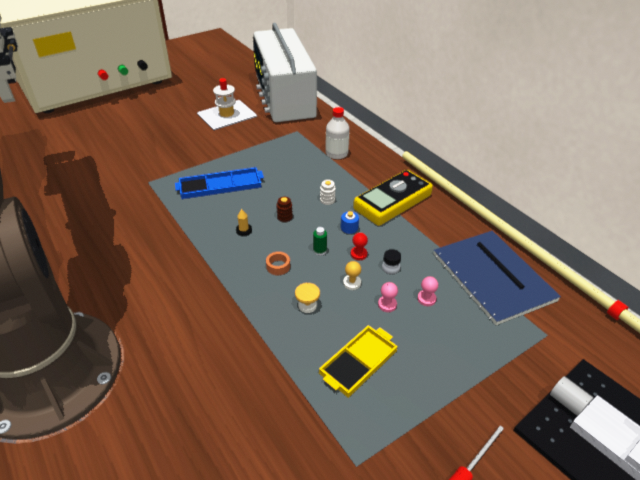

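```bash
cat > h.py <<'E'
from cell import arm
import cv2,numpy as np
N=["sphere_electrode","point_electrode","capacitor","resistor","white_insulator","brown_insulator","plane_electrode","blue_tray","yellow_tray"]
def ray(cam,px,z=0.):
    c=arm.calibration(cam);K,T=np.array(c["K"]),np.array(c["T"])
    d=T[:3,:3]@np.linalg.solve(K,[px[0],px[1],1]);o=T[:3,3]
    return (o+d*(z-o[2])/d[2])[:2]
def proj(cam,p):
    c=arm.calibration(cam);K,T=np.array(c["K"]),np.array(c["T"])
    q=K@(T[:3,:3].T@(np.asarray(p)-T[:3,3]));return q[:2]/q[2]
E
python3 - <<'E'
from h import *
for cam in("scene","side"):
    for n in N:
        print(cam,n,[(np.round(np.array(r["point"])*[640,480]).tolist(),np.round(ray(cam,np.array(r["point"])*[640,480]),3).tolist(),round(r["conf"],2)) for r in arm.place_of(cam,n)])
E
```

```text
scene sphere_electrode [([175.0, 255.0], [0.66, -0.243], 0.85), ([207.0, 228.0], [0.586, -0.213], 0.74), ([254.0, 230.0], [0.561, -0.126], 0.72), ([269.0, 268.0], [0.629, -0.069], 0.6)]
scene point_electrode [([401.0, 223.0], [0.457, 0.134], 0.9)]
scene capacitor [([367.0, 321.0], [0.675, 0.127], 0.57), ([276.0, 190.0], [0.459, -0.12], 0.35)]
scene resistor [([311.0, 248.0], [0.566, -0.01], 0.95)]
scene white_insulator [([365.0, 324.0], [0.681, 0.126], 0.84)]
scene brown_insulator [([384.0, 265.0], [0.559, 0.126], 0.91)]
scene plane_electrode [([277.0, 190.0], [0.458, -0.119], 0.96), ([315.0, 247.0], [0.561, -0.004], 0.44)]
scene blue_tray [([498.0, 260.0], [0.482, 0.321], 0.67), ([276.0, 189.0], [0.456, -0.122], 0.26)]
scene yellow_tray []
side sphere_electrode [([390.0, 305.0], [0.59, -0.213], 0.95), ([425.0, 301.0], [0.655, -0.243], 0.94), ([355.0, 253.0], [0.622, -0.058], 0.9), ([353.0, 284.0], [0.563, -0.13], 0.8)]
side point_electrode [([241.0, 232.0], [0.451, 0.137], 0.52)]
side capacitor [([345.0, 230.0], [0.646, 0.012], 0.75)]
side resistor [([319.0, 250.0], [0.563, -0.007], 0.61)]
side white_insulator []
side brown_insulator [([286.0, 212.0], [0.57, 0.141], 0.59)]
side plane_electrode [([302.0, 306.0], [0.448, -0.12], 0.96)]
side blue_tray []
side yellow_tray [([356.0, 362.0], [0.457, -0.281], 0.75)]
```

The scene view shows the brass sphere at (252,222), with pink and red look-alikes at (205,220), (172,248) and (270,260). The plane electrode is at (273,182), resistor (311,238), capacitor (305,288), white (366,316), brown (385,258) and point (403,215). The yellow tray is at (200,168) and the blue tray at (498,262). The side view shows the same layout. Next I refine positions with colour masks and model silhouettes.

```bash
cat >> h.py <<'E'
PR={"sphere_electrode":[(0,18),(9,18),(9,6.5),(26,6.5),(30,10.6),(34,13.9),(42,16),(50,13.9),(54,10.6),(58,1)],
"point_electrode":[(0,18),(9,18),(9,11),(45,11),(62,.5)],
"capacitor":[(0,16),(3,20),(37,20),(37,5),(47,4)],
"resistor":[(0,14),(6,15),(52,15),(52,8),(62,8)],
"white_insulator":[(0,18),(8,18),(14,18),(39,18),(44,15),(50,15),(53,5)],
"plane_electrode":[(0,18),(9,18),(9,6.5),(31,6.5),(31,24),(42,24)]}
PR["brown_insulator"]=PR["white_insulator"]
def sil(cam,n,xy,z0=0.):
    m=np.zeros((480,640),np.uint8);t=np.linspace(0,2*np.pi,40)
    P=PR[n]
    for a,b in zip(P,P[1:]):
        q=[proj(cam,[xy[0]+r/1e3*np.cos(u),xy[1]+r/1e3*np.sin(u),z/1e3+z0]) for z,r in(a,b) for u in t]
        cv2.fillConvexPoly(m,cv2.convexHull(np.round(np.array(q)).astype(np.int32)),1)
    return m>0
def fit(cam,n,mask,xy,z0=0.):
    xy=np.array(xy,float)
    c=np.argwhere(mask).mean(0)[::-1]
    for _ in range(4):
        s=sil(cam,n,xy,z0);d=c-np.argwhere(s).mean(0)[::-1]
        p=proj(cam,[*xy,.03]);xy=xy+ray(cam,p+d,.03)-ray(cam,p,.03)
    s=sil(cam,n,xy,z0);return xy,(s&mask).sum()/(s|mask).sum()
E
python3 - <<'E'
from h import *
G=dict(sphere_electrode=(.562,-.128),point_electrode=(.454,.135),capacitor=(.64,.02),resistor=(.565,-.009),white_insulator=(.678,.126),brown_insulator=(.563,.13),plane_electrode=(.453,-.12))
for n in G:
  for cam in("scene","side"):
    rs=arm.regions_of(cam,n);p=proj(cam,[*G[n],.03])
    for r in rs:
        q=np.array(r["point"])*[640,480]
        if np.linalg.norm(q-p)<25:
            xy,i=fit(cam,n,r["region"],G[n]);print(n,cam,np.round(xy,4),round(i,2),round(r["conf"],2))
for cam in("scene","side"):
  hsv=cv2.cvtColor(cv2.imread(f"pics/{cam}0.png"),cv2.COLOR_BGR2HSV)
  for n,lo,hi,g in(("blue",(105,150,80),(118,255,255),(.482,.321)),("yellow",(24,150,100),(33,255,255),(.457,-.281))):
    m=cv2.inRange(hsv,lo,hi);m=cv2.morphologyEx(m,cv2.MORPH_CLOSE,np.ones((3,3)))
    cs=cv2.findContours(m,cv2.RETR_EXTERNAL,cv2.CHAIN_APPROX_NONE)[0]
    p=proj(cam,[*g,.01]);c=min((c for c in cs if cv2.contourArea(c)>300),key=lambda c:abs(cv2.pointPolygonTest(c,tuple(map(float,p)),True)) if cv2.pointPolygonTest(c,tuple(map(float,p)),True)<0 else -1)
    w=np.array([ray(cam,x[0],.012) for x in c]);r=cv2.minAreaRect((w*1000).astype(np.float32))
    print(cam,n,np.round(r[0],1),np.round(r[1],1),round(r[2],1))
E
```

```text
Traceback (most recent call last):
  File "h.py", line 31, in fit
    s=sil(cam,n,xy,z0);return xy,(s&mask).sum()/(s|mask).sum()
  File "h.py", line 22, in sil
    q=[proj(cam,[xy[0]+r/1e3*np.cos(u),xy[1]+r/1e3*np.sin(u),z/1e3+z0]) for z,r in(a,b) for u in t]
       ~~~~^^^^^^^^^^^^^^^^^^^^^^^^^^^^^^^^^^^^^^^^^^^^^^^^^^^^^^^^^^^^
  File "h.py", line 9, in proj
    c=arm.calibration(cam);K,T=np.array(c["K"]),np.array(c["T"])
ValueError: time passes only in moves, steps and waits
```

```bash
sed -i 's/c=arm.calibration(cam);/c=cal(cam);/' h.py
cat >> h.py <<'E'
_c={}
def cal(cam):
    if cam not in _c:_c[cam]=arm.calibration(cam)
    return _c[cam]
E
cat > m.py <<'E'
from h import *
G=dict(sphere_electrode=(.562,-.128),point_electrode=(.454,.135),capacitor=(.64,.02),resistor=(.565,-.009),white_insulator=(.678,.126),brown_insulator=(.563,.13),plane_electrode=(.453,-.12))
for n in G:
  for cam in("scene","side"):
    rs=arm.regions_of(cam,n);p=proj(cam,[*G[n],.03])
    for r in rs:
        q=np.array(r["point"])*[640,480]
        if np.linalg.norm(q-p)<25:
            xy,i=fit(cam,n,r["region"],G[n]);print(n,cam,np.round(xy,4),round(i,2),round(r["conf"],2))
for cam in("scene","side"):
  hsv=cv2.cvtColor(cv2.imread(f"pics/{cam}0.png"),cv2.COLOR_BGR2HSV)
  for n,lo,hi,g in(("blue",(105,150,80),(118,255,255),(.482,.321)),("yellow",(24,150,100),(33,255,255),(.457,-.281))):
    m=cv2.inRange(hsv,lo,hi);m=cv2.morphologyEx(m,cv2.MORPH_CLOSE,np.ones((3,3)))
    cs=cv2.findContours(m,cv2.RETR_EXTERNAL,cv2.CHAIN_APPROX_NONE)[0]
    p=tuple(map(float,proj(cam,[*g,.01])))
    c=max((c for c in cs if cv2.contourArea(c)>300),key=lambda c:cv2.pointPolygonTest(c,p,True))
    w=np.array([ray(cam,x[0],.012) for x in c]);r=cv2.minAreaRect((w*1000).astype(np.float32))
    print(cam,n,np.round(r[0],1),np.round(r[1],1),round(r[2],1))
E
python3 m.py
```

```text
sphere_electrode scene [ 0.5638 -0.1266] 0.89 0.88
sphere_electrode side [ 0.5613 -0.126 ] 0.85 0.79
point_electrode scene [0.4593 0.1353] 0.83 0.87
point_electrode side [0.4579 0.1372] 0.92 0.55
capacitor scene [0.6589 0.0108] 0.83 0.61
capacitor side [0.6567 0.0105] 0.83 0.55
resistor scene [ 0.5643 -0.0123] 0.81 0.91
resistor side [ 0.5619 -0.0124] 0.9 0.72
white_insulator scene [0.677  0.1231] 0.85 0.72
white_insulator side [0.6748 0.124 ] 0.87 0.87
brown_insulator scene [0.5604 0.1264] 0.83 0.84
brown_insulator side [0.5577 0.1269] 0.81 0.6
plane_electrode scene [ 0.4589 -0.1253] 0.83 0.89
plane_electrode side [ 0.454  -0.1251] 0.86 0.73
scene blue [488.2 320.2] [ 68.1 215.1] 70.4
scene yellow [ 459.2 -282.1] [149.8  70.6] 12.2
side blue [488.3 316.4] [ 86.9 214.8] 70.5
side yellow [ 461.5 -283.4] [153.5  73.5] 12.1
```

Request:
{"fn": "move_arm", "kwargs": {"gripper": -0.3, "squeeze": 20, "motion": [{"twist":-0.0719,"tz":0.03},{"twist":-0.0719,"tz":0.03},{"tx":-0.0335,"ty":-0.0303},{"tx":-0.0335,"ty":-0.0303},{"tx":-0.0335,"ty":-0.0303},{"tx":-0.0335,"ty":-0.0303},{"tx":-0.0335,"ty":-0.0303},{"tx":-0.0335,"ty":-0.0303},{"tx":-0.0335,"ty":-0.0303},{"tx":-0.0335,"ty":-0.0303},{"tx":-0.0335,"ty":-0.0303},{"tx":-0.0335,"ty":-0.0303}]}}

```text
invalid input
```

Request:
{"fn": "move_arm", "kwargs": {"motion": [{"tx":-0.0335,"ty":-0.0303},{"tx":-0.0335,"ty":-0.0303},{"tx":-0.0335,"ty":-0.0303},{"tx":-0.0335,"ty":-0.0303},{"tx":-0.0335,"ty":-0.0303},{"tx":-0.0335,"ty":-0.0303,"tz":0.03},{"tz":0},{"tz":0}]}}

```text
invalid input
```

Request:
{"fn": "move_arm", "kwargs": {"gripper": -0.3, "squeeze": 20, "motion": [{"tx":0,"ty":0,"tz":0.03,"twist":-0.0719},{"tx":0,"ty":0,"tz":0.03,"twist":-0.0719},{"tx":-0.0335,"ty":-0.0303,"tz":0,"twist":0},{"tx":-0.0335,"ty":-0.0303,"tz":0,"twist":0},{"tx":-0.0335,"ty":-0.0303,"tz":0,"twist":0},{"tx":-0.0335,"ty":-0.0303,"tz":0,"twist":0},{"tx":-0.0335,"ty":-0.0303,"tz":0,"twist":0},{"tx":-0.0335,"ty":-0.0303,"tz":0,"twist":0},{"tx":-0.0335,"ty":-0.0303,"tz":0,"twist":0},{"tx":-0.0335,"ty":-0.0303,"tz":0,"twist":0}]}}

```text
clock: 2.8
position: [0.4092, 0.3655, 0.167]
ee_rot: [-0.0, 3.141, 0.001]
force: [0.1, 1.0, 0.0]
width: 0.649
gripper_force: 0.0
```

Request:
{"fn": "move_arm", "kwargs": {"motion": [{"tx":-0.0334,"ty":-0.0302,"tz":0,"twist":0},{"tx":-0.0334,"ty":-0.0302,"tz":0,"twist":0},{"tx":-0.0334,"ty":-0.0302,"tz":0,"twist":0},{"tx":-0.0334,"ty":-0.0302,"tz":0,"twist":0},{"tx":-0.0334,"ty":-0.0302,"tz":0,"twist":0},{"tx":-0.0334,"ty":-0.0302,"tz":0.02,"twist":0},{"tx":-0.0334,"ty":-0.0302,"tz":0.03,"twist":0},{"tx":-0.0334,"ty":-0.0302,"tz":0.03,"twist":0},{"tx":0,"ty":0,"tz":0,"twist":0},{"tx":0,"ty":0,"tz":0,"twist":0},{"tx":0,"ty":0,"tz":0,"twist":0}]}}

```text
clock: 3.9
position: [0.6699, 0.1311, 0.0917]
ee_rot: [-0.002, 3.141, 0.002]
force: [-0.6, 0.6, -0.5]
width: 0.65
gripper_force: 0.0
```

Run:
```python
from h import *
im=arm.get_image("wrist");cv2.imwrite("pics/w1.png",im[:,:,::-1]);print(arm.observe()["position"])
for r in arm.regions_of("wrist","white_insulator"):
    xy,i=fit("wrist","white_insulator",r["region"],(.676,.1235));print(xy,i,r["conf"])
```

```text
[0.66989115 0.13151242 0.09214842]
[0.67573191 0.12441782] 0.9150014912019088 0.9
```

View pics/w1.png

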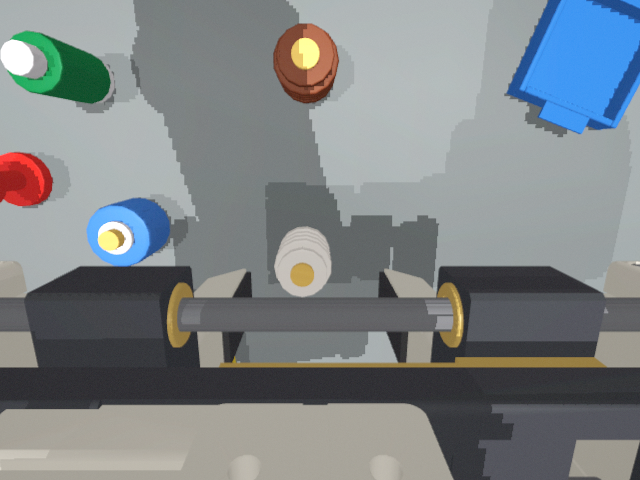

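The wrist view shows the white insulator at (302,262) between the open fingers. Its fit, (0.6757, 0.1244), matches the fixed cameras. Next I correct the offset, descend and grip.

Request:
{"fn": "move_arm", "kwargs": {"motion": [{"tx":-0.006,"ty":-0.007,"tz":0,"twist":0},{"tx":0,"ty":0,"tz":0.026,"twist":0},{"tx":0,"ty":0,"tz":0.026,"twist":0},{"tx":0,"ty":0,"tz":0.024,"twist":0},{"tx":0,"ty":0,"tz":0,"twist":0},{"tx":0,"ty":0,"tz":0,"twist":0}]}}

```text
clock: 4.6
position: [0.6764, 0.1228, 0.0159]
ee_rot: [-0.0, 3.141, -0.0]
force: [0.1, -0.1, -0.2]
width: 0.65
gripper_force: 0.0
```

Request:
{"fn": "move_arm", "kwargs": {"gripper": 1, "motion": [{"tx":0,"ty":0,"tz":0,"twist":0},{"tx":0,"ty":0,"tz":0,"twist":0},{"tx":0,"ty":0,"tz":0,"twist":0},{"tx":0,"ty":0,"tz":0,"twist":0},{"tx":0,"ty":0,"tz":0,"twist":0},{"tx":0,"ty":0,"tz":0,"twist":0}]}}

```text
clock: 5.2
position: [0.6766, 0.1229, 0.0162]
ee_rot: [-0.0, 3.14, 0.001]
force: [-1.6, 0.8, 6.1]
width: 0.384
gripper_force: 20.0
```

Request:
{"fn": "move_arm", "kwargs": {"motion": [{"tx":0,"ty":0,"tz":-0.025,"twist":0},{"tx":0,"ty":0,"tz":-0.035,"twist":0},{"tx":0,"ty":0,"tz":-0.03,"twist":0},{"tx":0.01,"ty":-0.02,"tz":0,"twist":0},{"tx":0.018,"ty":-0.038,"tz":0,"twist":0},{"tx":0.018,"ty":-0.038,"tz":0,"twist":0},{"tx":0.018,"ty":-0.038,"tz":0,"twist":0},{"tx":0.018,"ty":-0.038,"tz":0,"twist":0},{"tx":0.018,"ty":-0.038,"tz":0,"twist":0}]}}

```text
clock: 6.1
position: [0.575, -0.0887, 0.1053]
ee_rot: [0.0, -3.141, 0.0]
force: [1.9, 0.0, -0.9]
width: 0.387
gripper_force: 20.0
```

Request:
{"fn": "move_arm", "kwargs": {"motion": [{"tx":0.018,"ty":-0.038,"tz":0,"twist":0},{"tx":0.018,"ty":-0.038,"tz":0,"twist":0},{"tx":0.018,"ty":-0.038,"tz":0,"twist":0},{"tx":0.018,"ty":-0.038,"tz":0,"twist":0},{"tx":0.014,"ty":-0.037,"tz":0,"twist":0},{"tx":0,"ty":0,"tz":0,"twist":0},{"tx":0,"ty":0,"tz":0,"twist":0},{"tx":0,"ty":0,"tz":0,"twist":0}]}}

```text
clock: 6.9
position: [0.4906, -0.275, 0.1051]
ee_rot: [-0.002, 3.142, 0.001]
force: [-0.2, 0.8, -1.9]
width: 0.384
gripper_force: 20.0
```

Run:
```python
from h import *
im=arm.get_image("wrist")
for p in [(.4908,-.276,.004),(.4292,-.2893,.004)]: cv2.circle(im,tuple(np.int32(proj("wrist",p))),4,(255,0,255),-1)
u=np.array([.977,.211]);v=np.array([-.211,.977])
q=np.array([proj("wrist",[*(np.array([.460,-.2827])+a*u+b*v),.016]) for a,b in((.0655,.034),(.0655,-.034),(-.0655,-.034),(-.0655,.034))]).astype(np.int32)
cv2.polylines(im,[q],True,(255,0,0),1)
cv2.imwrite("pics/w2.png",im[:,:,::-1])
```

```text
(no output)
```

View pics/w2.png

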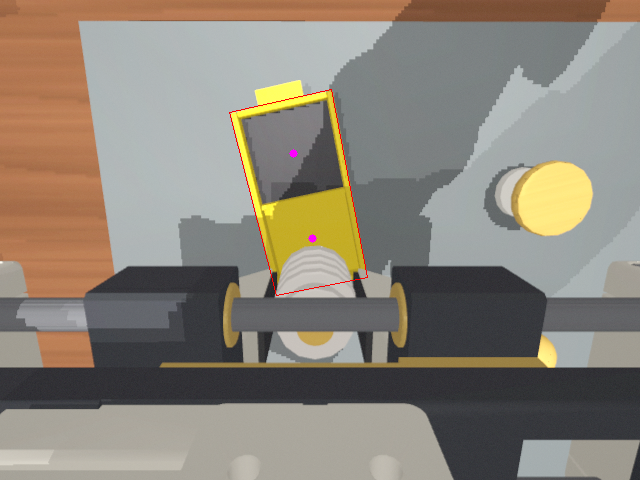

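The overlay matches the yellow tray, with the felt centre at (293,153) and the bare centre at (312,238). Next I lower the insulator and release it.

Request:
{"fn": "move_arm", "kwargs": {"motion": [{"tx":0,"ty":-0.001,"tz":0.03,"twist":0},{"tx":0,"ty":0,"tz":0.03,"twist":0},{"tx":0,"ty":0,"tz":0.015,"twist":0},{"tx":0,"ty":0,"tz":0.009,"twist":0},{"tx":0,"ty":0,"tz":0,"twist":0},{"tx":0,"ty":0,"tz":0,"twist":0}]}}

```text
clock: 7.55
position: [0.4908, -0.2767, 0.0216]
ee_rot: [-0.002, 3.141, -0.0]
force: [-0.9, -0.3, -2.2]
width: 0.379
gripper_force: 20.0
```

Request:
{"fn": "move_arm", "kwargs": {"gripper": -0.3, "motion": [{"tx":0,"ty":0,"tz":0,"twist":0},{"tx":0,"ty":0,"tz":0,"twist":0},{"tx":0,"ty":0,"tz":0,"twist":0},{"tx":0,"ty":0,"tz":0,"twist":0},{"tx":0,"ty":0,"tz":-0.025,"twist":0},{"tx":0,"ty":0,"tz":-0.04,"twist":0},{"tx":0,"ty":0,"tz":-0.03,"twist":0},{"tx":0,"ty":0,"tz":0,"twist":0}]}}

```text
clock: 8.35
position: [0.4925, -0.2786, 0.1205]
ee_rot: [0.0, 3.135, -0.005]
force: [0.2, -0.6, -1.2]
width: 0.653
gripper_force: 0.0
```

Request:
{"fn": "move_arm", "kwargs": {"motion": [{"tx":-0.018,"ty":0.0377,"tz":0,"twist":0},{"tx":-0.018,"ty":0.0377,"tz":0,"twist":0},{"tx":-0.018,"ty":0.0377,"tz":0,"twist":0},{"tx":-0.0177,"ty":0.0377,"tz":0,"twist":0},{"tx":0,"ty":0,"tz":0.02,"twist":0},{"tx":0,"ty":0,"tz":0,"twist":0},{"tx":0,"ty":0,"tz":0,"twist":0}]}}

```text
clock: 9.05
position: [0.5608, -0.1274, 0.0958]
ee_rot: [-0.002, -3.14, 0.001]
force: [-0.2, -0.4, -0.3]
width: 0.649
gripper_force: 0.0
```

Run:
```python
from h import *
im=arm.get_image("wrist");cv2.imwrite("pics/w3.png",im[:,:,::-1]);print(arm.observe()["position"])
for r in arm.regions_of("wrist","sphere_electrode"):
    c=im[r["region"]].mean(0).round();xy,i=fit("wrist","sphere_electrode",r["region"],(.5625,-.1263));print(xy,i,r["conf"],c)
```

```text
[ 0.56116703 -0.12789833  0.09636981]
[ 0.63299291 -0.07780484] 0.11520190023752969 0.76 [203.  51.  48.]
[ 0.57257415 -0.20208397] 0.2945264986967854 0.67 [200. 129. 152.]
[ 0.56336088 -0.1271266 ] 0.9476528199932456 0.57 [187. 163. 107.]
```

Request:
{"fn": "move_arm", "kwargs": {"motion": [{"tx":-0.002,"ty":0,"tz":0.025,"twist":0},{"tx":0,"ty":0,"tz":0.025,"twist":0},{"tx":0,"ty":0,"tz":0.023,"twist":0},{"tx":0,"ty":0,"tz":0,"twist":0},{"tx":0,"ty":0,"tz":0,"twist":0}]}}

```text
clock: 9.65
position: [0.5638, -0.1274, 0.024]
ee_rot: [0.002, 3.142, -0.0]
force: [0.0, -0.2, -0.3]
width: 0.651
gripper_force: 0.0
```

Request:
{"fn": "move_arm", "kwargs": {"gripper": 1, "squeeze": 30, "motion": [{"tx":0,"ty":0,"tz":0,"twist":0},{"tx":0,"ty":0,"tz":0,"twist":0},{"tx":0,"ty":0,"tz":0,"twist":0},{"tx":0,"ty":0,"tz":0,"twist":0},{"tx":0,"ty":0,"tz":0,"twist":0},{"tx":0,"ty":0,"tz":0,"twist":0}]}}

```text
clock: 10.25
position: [0.5642, -0.1266, 0.0238]
ee_rot: [0.0, 3.141, -0.0]
force: [-1.0, -0.2, 6.8]
width: 0.331
gripper_force: 30.0
```

Request:
{"fn": "move_arm", "kwargs": {"motion": [{"tx":0,"ty":0,"tz":-0.02,"twist":0},{"tx":0,"ty":0,"tz":-0.035,"twist":0},{"tx":0,"ty":0,"tz":-0.03,"twist":0},{"tx":0.0052,"ty":0.018,"tz":0,"twist":0},{"tx":0.0104,"ty":0.0359,"tz":0,"twist":0},{"tx":0.0104,"ty":0.0359,"tz":0,"twist":0},{"tx":0.0104,"ty":0.0359,"tz":0,"twist":0},{"tx":0.0104,"ty":0.0359,"tz":0,"twist":0},{"tx":0.0104,"ty":0.0359,"tz":0,"twist":0},{"tx":0.0104,"ty":0.0359,"tz":0,"twist":0}]}}

```text
clock: 11.25
position: [0.4952, 0.1082, 0.1081]
ee_rot: [0.0, -3.141, 0.0]
force: [0.8, 0.6, -1.7]
width: 0.327
gripper_force: 30.0
```

Request:
{"fn": "move_arm", "kwargs": {"motion": [{"tx":0.0104,"ty":0.0359,"tz":0,"twist":0},{"tx":0.0104,"ty":0.0359,"tz":0,"twist":0},{"tx":0.0104,"ty":0.0359,"tz":0,"twist":0},{"tx":0.0104,"ty":0.0359,"tz":0,"twist":0},{"tx":0.0104,"ty":0.0359,"tz":0,"twist":0},{"tx":0.0104,"ty":0.0359,"tz":0,"twist":0},{"tx":0.0052,"ty":0.018,"tz":0,"twist":0},{"tx":0,"ty":0,"tz":0,"twist":0},{"tx":0,"ty":0,"tz":0,"twist":0}]}}

```text
clock: 12.15
position: [0.4282, 0.34, 0.1079]
ee_rot: [0.001, -3.141, 0.002]
force: [-0.6, -1.1, -2.2]
width: 0.333
gripper_force: 30.0
```

Run:
```python
from h import *
im=arm.get_image("wrist");print(arm.observe()["position"])
C=np.array([.488,.319]);u=np.array([.942,-.335]);v=np.array([.335,.942])
for a in(-.063,0,.063): cv2.circle(im,tuple(np.int32(proj("wrist",[*(C+a*u),.004]))),4,(255,0,255),-1)
q=np.array([proj("wrist",[*(C+a*u+b*v),.016]) for a,b in((.097,.034),(.097,-.034),(-.097,-.034),(-.097,.034))]).astype(np.int32)
cv2.polylines(im,[q],True,(255,0,0),1)
cv2.imwrite("pics/w4.png",im[:,:,::-1])
```

```text
[0.42863528 0.33914661 0.10791988]
```

View pics/w4.png

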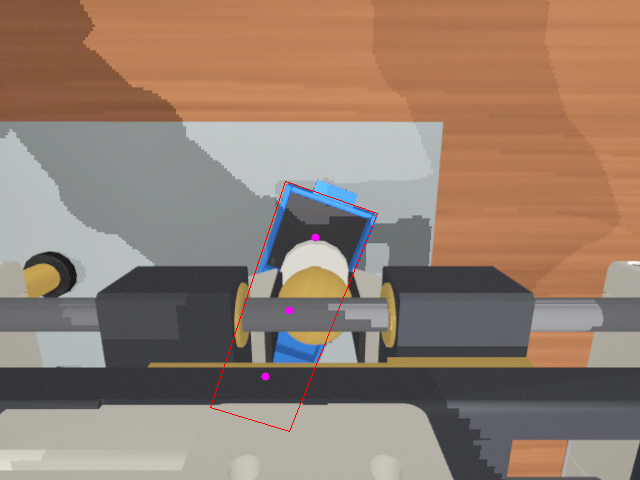

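The blue tray outline matches, with the felt centre at (315,238) and the sphere hanging upright at (315,300). Lowering and releasing.

Request:
{"fn": "move_arm", "kwargs": {"motion": [{"tx":0,"ty":0.001,"tz":0.03,"twist":0},{"tx":0,"ty":0,"tz":0.025,"twist":0},{"tx":0,"ty":0,"tz":0.015,"twist":0},{"tx":0,"ty":0,"tz":0.007,"twist":0},{"tx":0,"ty":0,"tz":0,"twist":0},{"tx":0,"ty":0,"tz":0,"twist":0}]}}

```text
clock: 12.8
position: [0.4293, 0.341, 0.0319]
ee_rot: [0.002, 3.141, 0.001]
force: [-0.0, 0.5, -1.9]
width: 0.33
gripper_force: 30.0
```

Request:
{"fn": "move_arm", "kwargs": {"gripper": -0.3, "squeeze": 20, "motion": [{"tx":0,"ty":0,"tz":0,"twist":0},{"tx":0,"ty":0,"tz":0,"twist":0},{"tx":0,"ty":0,"tz":0,"twist":0},{"tx":0,"ty":0,"tz":0,"twist":0},{"tx":0,"ty":0,"tz":-0.025,"twist":0},{"tx":0,"ty":0,"tz":-0.035,"twist":0},{"tx":0,"ty":0,"tz":-0.025,"twist":0},{"tx":0,"ty":0,"tz":0,"twist":0}]}}

```text
clock: 13.6
position: [0.4303, 0.3429, 0.1198]
ee_rot: [0.0, 3.137, 0.007]
force: [0.6, -0.2, -0.1]
width: 0.651
gripper_force: 0.0
```

Request:
{"fn": "move_arm", "kwargs": {"motion": [{"tx":-0.0049,"ty":-0.0342,"tz":0,"twist":0},{"tx":-0.0049,"ty":-0.0342,"tz":0,"twist":0},{"tx":-0.0049,"ty":-0.0342,"tz":0,"twist":0},{"tx":-0.0049,"ty":-0.0342,"tz":0,"twist":0},{"tx":-0.0049,"ty":-0.0342,"tz":0,"twist":0},{"tx":-0.0049,"ty":-0.0342,"tz":0,"twist":0},{"tx":0,"ty":0,"tz":0.02,"twist":0},{"tx":0,"ty":0,"tz":0,"twist":0},{"tx":0,"ty":0,"tz":0,"twist":0}]}}

```text
clock: 14.5
position: [0.4574, 0.1365, 0.096]
ee_rot: [0.001, -3.14, 0.0]
force: [0.4, -0.8, -0.0]
width: 0.65
gripper_force: 0.0
```

```bash
cat > w.py <<'E'
from h import *
import sys
n=sys.argv[1];g=tuple(map(float,sys.argv[2:4]))
im=arm.get_image("wrist");print(arm.observe()["position"])
for r in arm.regions_of("wrist",n):
    xy,i=fit("wrist",n,r["region"],g);print(xy,i,r["conf"])
E
python3 w.py point_electrode .4586 .136
```

```text
[0.45779338 0.13697577 0.09641037]
[0.45791959 0.13646028] 0.9527986633249791 0.97
```

Descend to TCP 0.017 and grip.

Request:
{"fn": "move_arm", "kwargs": {"motion": [{"tx":0,"ty":0,"tz":0.03,"twist":0},{"tx":0,"ty":0,"tz":0.027,"twist":0},{"tx":0,"ty":0,"tz":0.022,"twist":0},{"tx":0,"ty":0,"tz":0,"twist":0},{"tx":0,"ty":0,"tz":0,"twist":0}]}}

```text
clock: 15.1
position: [0.4581, 0.1368, 0.0178]
ee_rot: [0.001, -3.141, -0.0]
force: [-0.2, 0.1, -0.1]
width: 0.65
gripper_force: 0.0
```

Request:
{"fn": "move_arm", "kwargs": {"gripper": 1, "motion": [{"tx":0,"ty":0,"tz":0,"twist":0},{"tx":0,"ty":0,"tz":0,"twist":0},{"tx":0,"ty":0,"tz":0,"twist":0},{"tx":0,"ty":0,"tz":0,"twist":0},{"tx":0,"ty":0,"tz":0,"twist":0},{"tx":0,"ty":0,"tz":0,"twist":0},{"tx":0,"ty":0,"tz":0,"twist":0}]}}

```text
clock: 15.8
position: [0.4581, 0.1361, 0.0174]
ee_rot: [0.0, 3.141, 0.0]
force: [-1.3, -0.9, 3.4]
width: 0.232
gripper_force: 20.0
```

Request:
{"fn": "move_arm", "kwargs": {"motion": [{"tx":0,"ty":0,"tz":-0.02,"twist":0},{"tx":0,"ty":0,"tz":-0.035,"twist":0},{"tx":0,"ty":0,"tz":-0.03,"twist":0},{"tx":0.0012,"ty":-0.0178,"tz":0,"twist":0},{"tx":0.0024,"ty":-0.0355,"tz":0,"twist":0},{"tx":0.0024,"ty":-0.0355,"tz":0,"twist":0},{"tx":0.0024,"ty":-0.0355,"tz":0,"twist":0},{"tx":0.0024,"ty":-0.0355,"tz":0,"twist":0},{"tx":0.0024,"ty":-0.0355,"tz":0,"twist":0},{"tx":0.0024,"ty":-0.0355,"tz":0,"twist":0}]}}

```text
clock: 16.8
position: [0.4418, -0.096, 0.1021]
ee_rot: [0.0, -3.141, -0.0]
force: [0.6, -0.2, -2.1]
width: 0.233
gripper_force: 20.0
```

Request:
{"fn": "move_arm", "kwargs": {"motion": [{"tx":0.0024,"ty":-0.0355,"tz":0,"twist":0},{"tx":0.0024,"ty":-0.0355,"tz":0,"twist":0},{"tx":0.0024,"ty":-0.0355,"tz":0,"twist":0},{"tx":0.0024,"ty":-0.0355,"tz":0,"twist":0},{"tx":0.0024,"ty":-0.0355,"tz":0,"twist":0},{"tx":0.0012,"ty":-0.0178,"tz":0,"twist":0},{"tx":0,"ty":0,"tz":0,"twist":0},{"tx":0,"ty":0,"tz":0,"twist":0}]}}

```text
clock: 17.6
position: [0.4288, -0.2896, 0.1019]
ee_rot: [-0.001, -3.141, -0.001]
force: [1.0, 0.9, -2.8]
width: 0.233
gripper_force: 20.0
```

Request:
{"fn": "move_arm", "kwargs": {"motion": [{"tx":0,"ty":0,"tz":0.03,"twist":0},{"tx":0,"ty":0,"tz":0.025,"twist":0},{"tx":0,"ty":0,"tz":0.015,"twist":0},{"tx":0,"ty":0,"tz":0.008,"twist":0},{"tx":0,"ty":0,"tz":0,"twist":0},{"tx":0,"ty":0,"tz":0,"twist":0}]}}

```text
clock: 18.2
position: [0.4296, -0.2893, 0.0245]
ee_rot: [-0.002, 3.141, 0.0]
force: [-0.1, 0.2, -0.7]
width: 0.236
gripper_force: 20.0
```

Request:
{"fn": "move_arm", "kwargs": {"gripper": -0.3, "motion": [{"tx":0,"ty":0,"tz":0,"twist":0},{"tx":0,"ty":0,"tz":0,"twist":0},{"tx":0,"ty":0,"tz":0,"twist":0},{"tx":0,"ty":0,"tz":0,"twist":0},{"tx":0,"ty":0,"tz":-0.025,"twist":0},{"tx":0,"ty":0,"tz":-0.035,"twist":0},{"tx":0,"ty":0,"tz":-0.03,"twist":0},{"tx":0,"ty":0,"tz":0,"twist":0}]}}

```text
clock: 19.0
position: [0.4313, -0.2914, 0.118]
ee_rot: [0.001, 3.136, -0.005]
force: [-0.4, 0.5, 0.3]
width: 0.65
gripper_force: 0.0
```

Request:
{"fn": "move_arm", "kwargs": {"motion": [{"tx":-0.0191,"ty":0.0396,"tz":0,"twist":0},{"tx":-0.0191,"ty":0.0396,"tz":0,"twist":0},{"tx":-0.0191,"ty":0.0396,"tz":0,"twist":0},{"tx":-0.0191,"ty":0.0396,"tz":0,"twist":0},{"tx":-0.0191,"ty":0.0396,"tz":0,"twist":0},{"tx":-0.0191,"ty":0.0396,"tz":0,"twist":0},{"tx":-0.0191,"ty":0.0396,"tz":0,"twist":0},{"tx":0,"ty":0,"tz":0.02,"twist":0},{"tx":0,"ty":0,"tz":0,"twist":0},{"tx":0,"ty":0,"tz":0,"twist":0}]}}

```text
clock: 20.0
position: [0.5619, -0.0139, 0.0938]
ee_rot: [-0.002, -3.14, 0.001]
force: [1.5, 0.1, 0.5]
width: 0.648
gripper_force: 0.0
```

```bash
python3 w.py resistor .563 -.0124
```

```text
[ 0.56235526 -0.01424953  0.09436099]
[ 0.5625598  -0.01197855] 0.9346788990825688 0.57
```

Request:
{"fn": "move_arm", "kwargs": {"motion": [{"tx":0,"ty":0.001,"tz":0.03,"twist":0},{"tx":0,"ty":0,"tz":0.025,"twist":0},{"tx":0,"ty":0,"tz":0.017,"twist":0},{"tx":0,"ty":0,"tz":0,"twist":0},{"tx":0,"ty":0,"tz":0,"twist":0}]}}

```text
clock: 20.6
position: [0.5631, -0.0127, 0.0231]
ee_rot: [0.002, 3.141, -0.0]
force: [0.7, -0.3, -0.1]
width: 0.645
gripper_force: 0.0
```

Request:
{"fn": "move_arm", "kwargs": {"gripper": 1, "motion": [{"tx":0,"ty":0,"tz":0,"twist":0},{"tx":0,"ty":0,"tz":0,"twist":0},{"tx":0,"ty":0,"tz":0,"twist":0},{"tx":0,"ty":0,"tz":0,"twist":0},{"tx":0,"ty":0,"tz":0,"twist":0},{"tx":0,"ty":0,"tz":0,"twist":0}]}}

```text
clock: 21.2
position: [0.5631, -0.0117, 0.0226]
ee_rot: [-0.0, 3.141, 0.0]
force: [-0.6, 0.1, 5.5]
width: 0.319
gripper_force: 20.0
```

Request:
{"fn": "move_arm", "kwargs": {"motion": [{"tx":0,"ty":0,"tz":-0.02,"twist":0},{"tx":0,"ty":0,"tz":-0.035,"twist":0},{"tx":0,"ty":0,"tz":-0.03,"twist":0},{"tx":0.0042,"ty":0.0184,"tz":0,"twist":0},{"tx":0.0083,"ty":0.0368,"tz":0,"twist":0},{"tx":0.0083,"ty":0.0368,"tz":0,"twist":0},{"tx":0.0083,"ty":0.0368,"tz":0,"twist":0},{"tx":0.0083,"ty":0.0368,"tz":0,"twist":0}]}}

```text
clock: 22.0
position: [0.5247, 0.1551, 0.1071]
ee_rot: [-0.0, -3.141, 0.0]
force: [1.3, 0.2, -0.3]
width: 0.322
gripper_force: 20.0
```

Request:
{"fn": "move_arm", "kwargs": {"motion": [{"tx":0.0083,"ty":0.0368,"tz":0,"twist":0},{"tx":0.0083,"ty":0.0368,"tz":0,"twist":0},{"tx":0.0083,"ty":0.0368,"tz":0,"twist":0},{"tx":0.0083,"ty":0.0368,"tz":0,"twist":0},{"tx":0.0042,"ty":0.0184,"tz":0,"twist":0},{"tx":0,"ty":0,"tz":0,"twist":0},{"tx":0,"ty":0,"tz":0,"twist":0},{"tx":0,"ty":0,"tz":0,"twist":0}]}}

```text
clock: 22.8
position: [0.4885, 0.3179, 0.1071]
ee_rot: [-0.003, -3.141, 0.002]
force: [0.5, -0.2, -0.8]
width: 0.322
gripper_force: 20.0
```

Run:
```python
from h import *
im=arm.get_image("wrist");print(arm.observe()["position"])
C=np.array([.488,.319]);u=np.array([.942,-.335]);v=np.array([.335,.942])
q=np.array([proj("wrist",[*(C+a*u+b*v),.016]) for a,b in((.097,.034),(.097,-.034),(-.097,-.034),(-.097,.034))]).astype(np.int32)
cv2.polylines(im,[q],True,(255,0,0),1)
cv2.imwrite("pics/w5.png",im[:,:,::-1])
```

```text
[0.48858208 0.31780629 0.10718601]
```

View pics/w5.png

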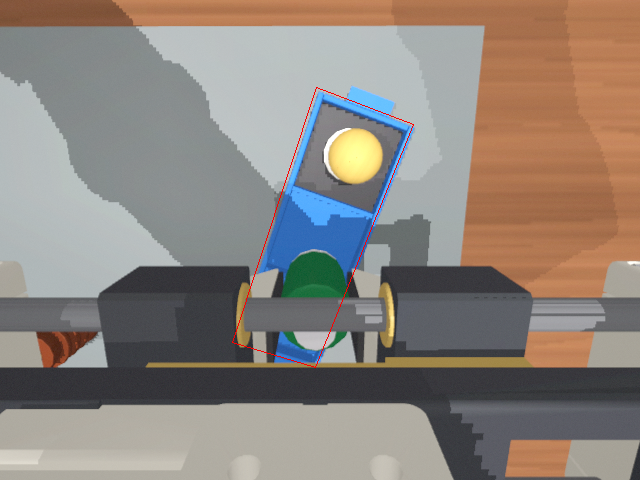

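The sphere stands centred on the felt at (355,155), and the resistor is over the middle compartment. Lowering and releasing.

Request:
{"fn": "move_arm", "kwargs": {"motion": [{"tx":0,"ty":0.002,"tz":0.03,"twist":0},{"tx":0,"ty":0,"tz":0.025,"twist":0},{"tx":0,"ty":0,"tz":0.017,"twist":0},{"tx":0,"ty":0,"tz":0.008,"twist":0},{"tx":0,"ty":0,"tz":0,"twist":0},{"tx":0,"ty":0,"tz":0,"twist":0}]}}

```text
clock: 23.45
position: [0.4887, 0.321, 0.0277]
ee_rot: [0.002, 3.141, 0.0]
force: [-0.1, -0.0, -0.7]
width: 0.325
gripper_force: 20.0
```

Request:
{"fn": "move_arm", "kwargs": {"gripper": -0.3, "motion": [{"tx":0,"ty":0,"tz":0,"twist":0},{"tx":0,"ty":0,"tz":0,"twist":0},{"tx":0,"ty":0,"tz":0,"twist":0},{"tx":0,"ty":0,"tz":0,"twist":0},{"tx":0,"ty":0,"tz":-0.025,"twist":0},{"tx":0,"ty":0,"tz":-0.035,"twist":0},{"tx":0,"ty":0,"tz":-0.025,"twist":0},{"tx":0,"ty":0,"tz":0,"twist":0}]}}

```text
clock: 24.25
position: [0.49, 0.3228, 0.116]
ee_rot: [0.0, 3.137, 0.006]
force: [-0.6, 0.6, 0.3]
width: 0.649
gripper_force: 0.0
```

Request:
{"fn": "move_arm", "kwargs": {"motion": [{"tx":-0.0212,"ty":-0.0387,"tz":0,"twist":0},{"tx":-0.0212,"ty":-0.0387,"tz":0,"twist":0},{"tx":-0.0212,"ty":-0.0387,"tz":0,"twist":0},{"tx":-0.0212,"ty":-0.0387,"tz":0,"twist":0},{"tx":-0.0212,"ty":-0.0387,"tz":0,"twist":0},{"tx":-0.0212,"ty":-0.0387,"tz":0,"twist":0},{"tx":-0.0212,"ty":-0.0387,"tz":0,"twist":0},{"tx":-0.0212,"ty":-0.0387,"tz":0,"twist":0},{"tx":0,"ty":0,"tz":0.02,"twist":0},{"tx":0,"ty":0,"tz":0,"twist":0},{"tx":0,"ty":0,"tz":0,"twist":0}]}}

```text
clock: 25.35
position: [0.6567, 0.0131, 0.0915]
ee_rot: [0.002, -3.139, -0.001]
force: [-0.2, -0.2, 0.4]
width: 0.653
gripper_force: 0.0
```

```bash
python3 w.py capacitor .658 .0107
```

```text
[0.65712911 0.01361245 0.09219167]
[0.65755976 0.01130846] 0.9325333333333333 0.86
```

Request:
{"fn": "move_arm", "kwargs": {"motion": [{"tx":0,"ty":-0.002,"tz":0.03,"twist":0},{"tx":0,"ty":0,"tz":0.027,"twist":0},{"tx":0,"ty":0,"tz":0.019,"twist":0},{"tx":0,"ty":0,"tz":0,"twist":0},{"tx":0,"ty":0,"tz":0,"twist":0}]}}

```text
clock: 25.95
position: [0.658, 0.0108, 0.0172]
ee_rot: [-0.002, 3.141, 0.001]
force: [-0.1, 0.3, 0.1]
width: 0.651
gripper_force: 0.0
```

Request:
{"fn": "move_arm", "kwargs": {"gripper": 1, "motion": [{"tx":0,"ty":0,"tz":0,"twist":0},{"tx":0,"ty":0,"tz":0,"twist":0},{"tx":0,"ty":0,"tz":0,"twist":0},{"tx":0,"ty":0,"tz":0,"twist":0},{"tx":0,"ty":0,"tz":0,"twist":0},{"tx":0,"ty":0,"tz":0,"twist":0}]}}

```text
clock: 26.55
position: [0.6583, 0.01, 0.0173]
ee_rot: [-0.0, 3.14, 0.001]
force: [-2.0, 0.5, 6.1]
width: 0.434
gripper_force: 20.0
```

Request:
{"fn": "move_arm", "kwargs": {"motion": [{"tx":0,"ty":0,"tz":-0.02,"twist":0},{"tx":0,"ty":0,"tz":-0.035,"twist":0},{"tx":0,"ty":0,"tz":-0.035,"twist":0},{"tx":0.0069,"ty":0.018,"tz":0,"twist":0},{"tx":0.0138,"ty":0.0361,"tz":0,"twist":0},{"tx":0.0138,"ty":0.0361,"tz":0,"twist":0},{"tx":0.0138,"ty":0.0361,"tz":0,"twist":0},{"tx":0.0138,"ty":0.0361,"tz":0,"twist":0}]}}

```text
clock: 27.35
position: [0.5941, 0.1739, 0.1056]
ee_rot: [0.0, -3.141, -0.0]
force: [1.4, 1.0, -1.5]
width: 0.429
gripper_force: 20.0
```

Request:
{"fn": "move_arm", "kwargs": {"motion": [{"tx":0.0138,"ty":0.0361,"tz":0,"twist":0},{"tx":0.0138,"ty":0.0361,"tz":0,"twist":0},{"tx":0.0138,"ty":0.0361,"tz":0,"twist":0},{"tx":0.0069,"ty":0.018,"tz":0,"twist":0},{"tx":0,"ty":0,"tz":0,"twist":0},{"tx":0,"ty":0,"tz":0,"twist":0},{"tx":0,"ty":0,"tz":0,"twist":0}]}}

```text
clock: 28.05
position: [0.5476, 0.2969, 0.1059]
ee_rot: [-0.003, -3.141, 0.002]
force: [0.1, -0.7, -2.1]
width: 0.43
gripper_force: 20.0
```

Run:
```python
from h import *
im=arm.get_image("wrist");print(arm.observe()["position"])
C=np.array([.488,.319]);u=np.array([.942,-.335]);v=np.array([.335,.942])
q=np.array([proj("wrist",[*(C+a*u+b*v),.016]) for a,b in((.097,.034),(.097,-.034),(-.097,-.034),(-.097,.034))]).astype(np.int32)
cv2.polylines(im,[q],True,(255,0,0),1)
cv2.imwrite("pics/w6.png",im[:,:,::-1])
```

```text
[0.54779778 0.29682596 0.1060684 ]
```

View pics/w6.png

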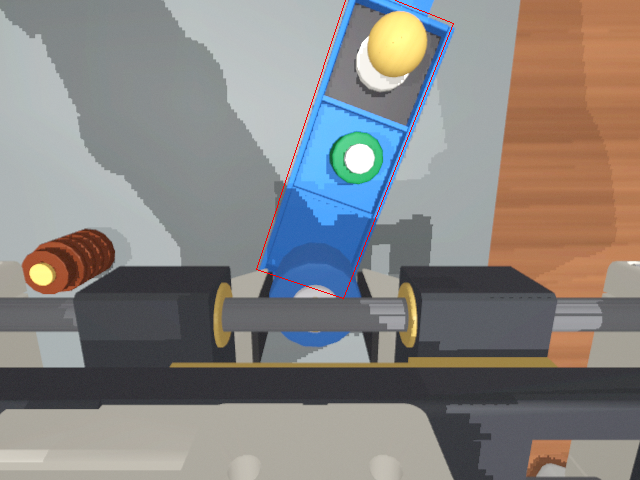

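The resistor is upright in the middle compartment at (358,158), and the capacitor hangs above the end compartment. Lowering and releasing.

Request:
{"fn": "move_arm", "kwargs": {"motion": [{"tx":0,"ty":0.002,"tz":0.03,"twist":0},{"tx":0,"ty":0,"tz":0.028,"twist":0},{"tx":0,"ty":0,"tz":0.018,"twist":0},{"tx":0,"ty":0,"tz":0.008,"twist":0},{"tx":0,"ty":0,"tz":0,"twist":0},{"tx":0,"ty":0,"tz":0,"twist":0}]}}

```text
clock: 28.7
position: [0.5481, 0.3, 0.0228]
ee_rot: [0.002, 3.141, 0.0]
force: [0.0, 1.1, -1.0]
width: 0.426
gripper_force: 20.0
```

Request:
{"fn": "move_arm", "kwargs": {"gripper": -0.3, "motion": [{"tx":0,"ty":0,"tz":0,"twist":0},{"tx":0,"ty":0,"tz":0,"twist":0},{"tx":0,"ty":0,"tz":0,"twist":0},{"tx":0,"ty":0,"tz":0,"twist":0},{"tx":0,"ty":0,"tz":-0.025,"twist":0},{"tx":0,"ty":0,"tz":-0.035,"twist":0},{"tx":0,"ty":0,"tz":-0.04,"twist":0},{"tx":0,"ty":0,"tz":-0.04,"twist":0},{"tx":-0.04,"ty":0,"tz":0,"twist":0},{"tx":-0.04,"ty":0,"tz":0,"twist":0},{"tx":0,"ty":0,"tz":0,"twist":0},{"tx":0,"ty":0,"tz":0,"twist":0}]}}

```text
clock: 29.9
position: [0.6276, 0.3, 0.1617]
ee_rot: [-0.002, -3.141, 0.001]
force: [0.7, 1.1, -0.7]
width: 0.649
gripper_force: 0.0
```

Run:
```python
from h import *
a=[arm.get_image(n) for n in("scene","side","wrist")]
for n,i in zip(("scene9","side9","wrist9"),a): cv2.imwrite(f"pics/{n}.png",i[:,:,::-1])
G=dict(sphere_electrode=(.4287,.340,.006),resistor=(.488,.320,.004),capacitor=(.547,.299,.004),point_electrode=(.4292,-.2893,.006),white_insulator=(.4908,-.276,.004),brown_insulator=(.559,.1265,0),plane_electrode=(.4565,-.125,0))
for n,g in G.items():
  for cam in("scene","side"):
    p=proj(cam,[*g[:2],.03])
    for r in arm.regions_of(cam,n):
      if np.linalg.norm(np.array(r["point"])*[640,480]-p)<25:
        xy,i=fit(cam,n,r["region"],g[:2],g[2]);print(n,cam,np.round((xy-g[:2])*1000,1),round(i,2))
```

```text
sphere_electrode side [-2.4  2.2] 0.85
resistor side [-2.1 -1. ] 0.78
capacitor scene [3.6 3.1] 0.68
capacitor side [-1.8  2. ] 0.77
point_electrode scene [ 1.8 -0.1] 0.81
point_electrode side [-0.3  1. ] 0.83
white_insulator scene [2.2 0.1] 0.79
white_insulator side [-1.3 -0.4] 0.92
brown_insulator scene [ 1.1 -0.6] 0.81
brown_insulator side [-2.6 -2. ] 0.8
plane_electrode scene [ 1.1 -1.4] 0.82
plane_electrode side [-1.4 -1.8] 0.88
```

View pics/side9.png

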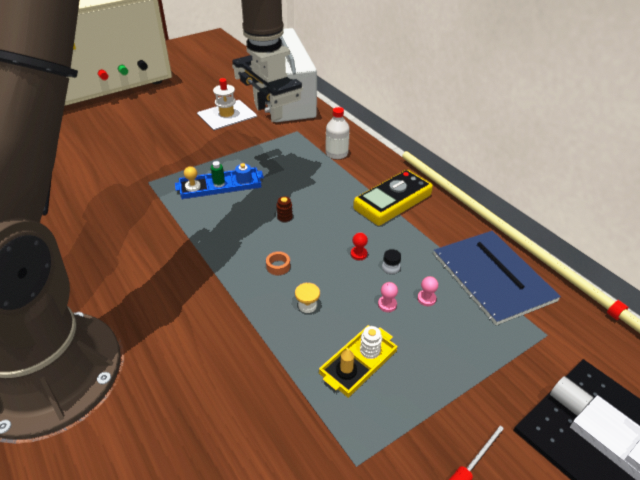

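View pics/wrist9.png

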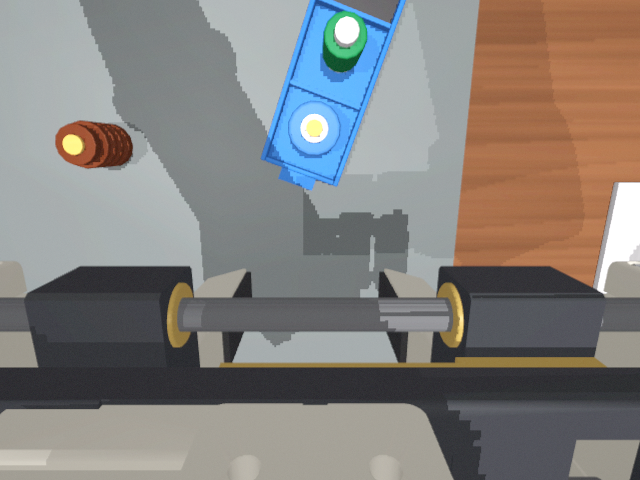

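The side view shows all five parts upright in their compartments: blue tray at (190,178), (217,172) and (243,172), yellow tray at (346,362) and (371,342). The wrist view shows the capacitor at (315,128). The plane electrode and brown insulator haven't moved, and the arm is clear.

```bash
python3 -c "
from cell import arm
print(arm.sign_off())"
```

```text
the job is handed in; nothing more can be done
None
```

Both kits are made up and the job is handed in: the final camera check showed all five parts upright in their compartments, within about 5 mm of the targets, with the plane electrode and brown insulator undisturbed; the hand-in returned no verdict.

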